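# Switch off the baguette slicer and clear its chute

### The arm

A 6-joint arm with a two-finger parallel gripper is mounted at the origin on the work surface. World frame = base frame: x ahead of the robot, y to its left, z up, the work surface at z = 0. Lengths are in m, angles in rad, forces in N, time in s.
With the tool pointing down it reaches from about 0.3 to 0.775 m from the base axis. Payload 14.6 kg.
Tool frame: the origin (TCP) lies midway between the tips of the shut fingers; the grasp point (between the pads) lies 19 mm behind it (ctrl.pinch_z is the z of the grasp point in the tool frame, in m); z points along the fingers, y is the line along which they close (so a half turn about z gives the same grasp; the last joint's range is limited). The gripper opens to 94 mm and grips with 3 to 60 N. Pads are 16 mm wide; open, the fingers measure 119 mm over their backs; the gripper's body (75 mm by 177 mm) begins 78 mm behind the grasp point.
Start: joints at [1.281, 0.3, 1.521, -0, 1.321, -0.067], TCP at [0.122, 0.536, 0.205] pointing down, gripper open.
Joint ranges: [-3.03, 3.03], [-0.79, 2.21], [0.23, 2.52], [-1.04, 4.18], [0, 3.07], [-2.55, 2.55]. Speed limits (rad/s): [2.22, 2.22, 2.57, 3.14, 3.14, 3.14].

### API

Orientations are given as [roll, pitch, yaw] about the fixed x, y, z axes, in that order (R = Rz(yaw) Ry(pitch) Rx(roll)).
In Python, from station import ctrl, camera, ticket gives the robot as it stands. The module is installed in compiled form; this text tells all that it offers.
- The arm moves only by the shell command python3 -m inch 'ROWS' [FORCE]. ROWS is text: rows parted by semicolons, each of 7 numbers parted by spaces: the opening, from -1 (shut) to 1 (fully open), then the shift along the tool's x, y, z in units of 0.03 m (1.0 is 0.03 m), then the turn, a rotation vector about the tool's x, y, z in units of 10 degrees (1.0 is 10 degrees). In form: grip dx dy dz rx ry rz; .... A call has 1 to 10 rows; each row shifts and turns the commanded pose from where the row before left it, along the tool's axes as they then stand; what a row does not reach is not made up. A row lasts 1/8 s, in which the tool goes at most 62.5 mm and 10.7 degrees, less where a joint would pass 70% of its speed; a pose out of reach is approached as far as the arm can. A call with a number of a shift or a turn outside -1 to 1 is refused whole. A call with a gripper value outside its range is refused whole. The fingers move at their own pace and stop on an object; FORCE is the grip in N (left out, the last holds). Time passes only in rows, so rows that do not move let the fingers close. It gives the time, the measured TCP pose, the force, the opening and the grip force at its end, in the units of the state.
- ctrl.get_obs(): the state, without advancing time (a new reading comes with each control period).
- camera(name): name is "side" or "top"; returns a dict with "img" (420x560x3 uint8, blue, green, red), "range_z" (420x560 float32, m along the optical axis (not along the pixel's ray), 0 where there is no reading), "intrinsics" (3x3 intrinsics, pixels), "view" (4x4, takes a point from world to camera coordinates). Camera axes: x right, y down, z forward; pixel columns grow to the right and rows downward; lengths in m; the calibration is good to about 2 mm. A picture is of the moment at which its call begins.
- ticket.hand_in(): hands the job in; it is judged then, once.
The state is a dict: "time_s": time; "qpos": joint angles; "joint_vel": joint speeds; "tau": joint torques, N m; "ee_pos": TCP position; "eef_rot": TCP orientation; "force": force on the tool from outside, world axes, zero at the start; "moment": the same for the moment, N m; "grip_width": finger opening in m; "grip_force": force on a finger pad.
Only numpy, scipy, OpenCV 4.12 (cv2) and the standard library are available. Lean on these libraries where they do the work, as an engineer would, in place of code of your own. Each camera call takes 0.05 s, during which the arm holds its last target. There are 200 camera calls.

### The job

The shop is closing, but the baguette slicer is still switched on with an uncut baguette in its chute. First switch the machine off at its rotary isolator, and only then take the baguette out and lay it flat, crust up, in the empty compartment of the wooden bread crate. Handle the bread gently, without letting it drop or topple, and leave the other baguette, the mug and the tape roll where they are.

Things in the scene. Friction and masses are not known exactly. Their poses are not given: they have to be found in the camera images.
- slicer: Fixed countertop slicer, plain steel. Origin at counter height under the middle of its head's front face; x points from chute to head, y left of that, z up. In mm: head x 0 to 90, y -120 to 120, its round hood tops at z 380. Grey motor housing beside the chute: x -140 to 90, y -260 to -110, top z 150. Base pan x -160 to 130, y -260 to 130, top z 34.
- chute_low (a point): Lower end of the chute's floor, at its stop (slicer frame x -45, y 0, z 70 mm). Open steel chute in the plane y = 0, 66 mm wide inside. From here its floor rises at 45 degrees towards slicer -x for 120 mm; its side walls, 4 mm thick, stand 40 mm square to the floor along the lower 112 mm.
- isolator (a joint): Angle of the rotary isolator's handle, on an upright axis on the motor housing. 0 = ON: bar along slicer x, in line with the chute. 1.571 = OFF: bar along slicer y. A quarter turn between end stops, counter-clockwise from above to switch off. Snap action: resists with up to 0.35 N m; once past the middle (0.785) it springs by itself to the stop and stays.
- isolator_grip (a point): On the isolator's axis, inside its handle, 184 mm above the counter (slicer frame x -80, y -185 mm). The black handle is a bar 66 mm long, 16 mm thick, its top 13 mm above this point, its underside 21 mm below; the round dial plate, 68 mm across, lies 24 mm below this point.
- loaf: Uncut baguette, firm, 180 mm long (x), 58 wide (y), 50 high (z), 0.15 to 0.3 kg. Origin at the centre of its flat underside; z points out of the scored, domed crust. At the start it lies loose in the chute, crust up, its +x end down at the stop; the upper (-x) end overhangs the chute floor by 60 mm and its walls by 68 mm, free on both sides.
- crate: Fixed wooden bread crate, 278 mm (x) by 240 (y), open above. Origin under its centre at counter height. Two compartments, at -x (empty) and +x (holds the other baguette), each 124 mm (x) by 212 (y), with a 10 mm divider; floor 12 mm thick; divider and long sides 50 mm high; the end boards, 14 mm thick, at y -113 and 113 mm, rise to 160 mm.
- empty_place (a point): Centre of the floor of the empty compartment, on the floor's upper face (crate frame x -67, y 0, z 12 mm). A baguette lies there with its length along crate y, either way round.
- other_loaf: Another baguette, same shape and size as the first, a little darker, in the other compartment. Leave it.
- mug: White mug, 78 mm across, 92 mm high, at least 0.69 m ahead of the robot; nearer than that, the counter between slicer and crate is clear. Origin at the centre of its underside. Leave it.
- tape_roll: Roll of packing tape lying flat, 110 mm across, 48 mm high, beside the mug, its middle at least 0.69 m ahead of the robot. Origin at the centre of its underside. Leave it.
Mind the look-alikes: they are no part of the job. Leave any turquoise look-alike of the loaf alone.

How it is judged:
By the outcome, as a careful person would: the job done as asked, in the order asked, and still so for the second after the job is handed in, with the robot touching nothing.
It also fails if it takes over 64 s, if anything falls off the work surface, if the arm or the gripper's body presses on something with over 40 N, if the wrist force passes 120 N, or if a joint passes its speed limit or range.

## Working session

There is one attempt and no reset: what is moved stays moved. The work goes in short steps, Python scripts to look and compute and a shell command to move; the robot and the scene stay as the last step left them, time stands still between calls to the robot, and variables do not carry over. Pictures are saved under pics/ and viewed, at most 10 in all, crops included, and the job is handed in when it is done.

```bash
mkdir -p pics; cat > h.py <<'E'
import numpy as np, cv2
from station import ctrl, camera
def pts(c):
    K,V,d=c["intrinsics"],c["view"],c["range_z"]
    v,u=np.mgrid[0:d.shape[0],0:d.shape[1]]
    P=np.stack([(u-K[0,2])/K[0,0]*d,(v-K[1,2])/K[1,1]*d,d],-1)
    W=(P-V[:3,3])@V[:3,:3]
    W[d<=0]=np.nan
    return W
E
python3 - <<'E'
from h import *
import pickle
for n in("top","side"):
    c=camera(n); cv2.imwrite(f"pics/{n}0.png",c["img"]); pickle.dump(c,open(n+"0.pkl","wb"))
    print(n,c["intrinsics"][0,0],np.round(-c["view"][:3,:3].T@c["view"][:3,3],3))
o=ctrl.get_obs();print(o); print(ctrl.pinch_z)
E
```

```text
top 497.32632142171263 [0.256 0.022 1.638]
side 386.02007615844377 [-0.008 -0.278  0.919]
{'time_s': 0.1, 'qpos': array([ 1.28140928e+00,  3.00405010e-01,  1.52152453e+00, -1.66723599e-05,
        1.32070620e+00, -6.65817375e-02]), 'joint_vel': array([ 0.00090175, -0.00135056, -0.00105591, -0.00146788,  0.00089452,
       -0.00118689]), 'tau': array([ 1.66350219e-03, -5.32652414e+01, -3.53278327e+01,  7.09709153e-02,
        2.36094289e-02, -3.73308740e-05]), 'ee_pos': array([0.12146017, 0.53617457, 0.20494651]), 'eef_rot': array([-3.14055080e+00, -5.32856667e-05,  2.91879145e+00]), 'force': array([-0.31312923,  0.47502269,  0.31741159]), 'moment': array([-0.01010869,  0.00487318,  0.01041485]), 'grip_force': 0.0, 'grip_width': 0.09416572633107351}
-0.0188
```

View pics/top0.png

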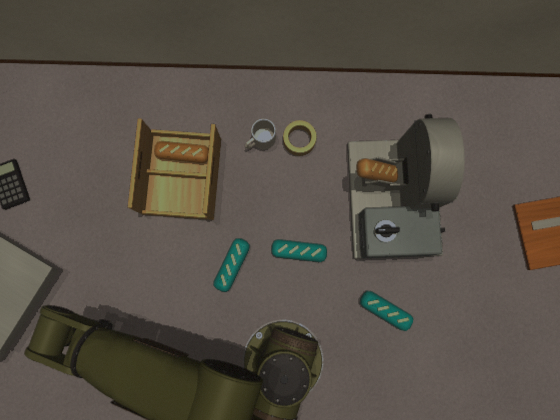

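View pics/side0.png

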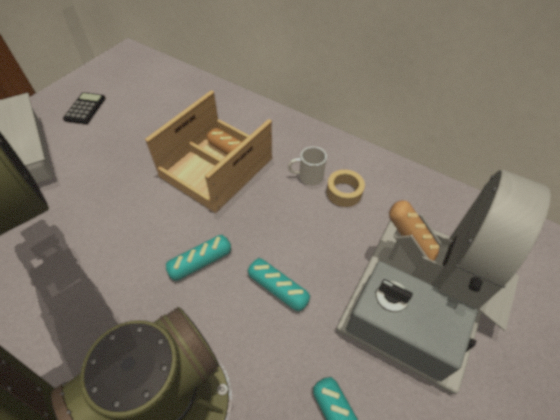

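Top view: the brown baguette in the chute is at (378,169) and the isolator at (386,231). The crate is centred near (178,172) with its empty compartment at about (178,194). The mug is at (263,132) and the tape at (299,137). Candidates for the loaf are the brown one in the chute (378,169), the darker one in the crate (182,152), and turquoise ones at (232,265), (299,250) and (386,310). I choose (378,169). The side view agrees: loaf (415,230), isolator (395,293).

```bash
python3 - <<'E'
from h import *
import pickle
T=pickle.load(open("top0.pkl","rb"));S=pickle.load(open("side0.pkl","rb"))
def reg(m,W,name):
    m=m.astype(np.uint8); n,l,st,ce=cv2.connectedComponentsWithStats(m)
    for i in range(1,n):
        if st[i,4]>60:
            p=W[l==i]; r=cv2.minAreaRect((p[:,:2]*1000).astype(np.float32))
            print(name,"px",np.round(ce[i]),st[i,4],"rect mm",np.round(r[0],1),np.round(r[1],1),round(r[2],1),"z med/max",np.round([np.median(p[:,2]),p[:,2].max()],4))
for n,c in(("top",T),("side",S)):
    W=pts(c); z=W[...,2]; hsv=cv2.cvtColor(c["img"],cv2.COLOR_BGR2HSV); 
    X,Y=W[...,0],W[...,1]
    reg((abs(z-.150)<.006)&(Y<-.15)&(Y>-.6)&(X>.2),W,n+" housing")
    reg((abs(z-.034)<.005)&(Y<-.1)&(Y>-.6)&(X>.2),W,n+" pan")
    reg((abs(z-.160)<.005)&(Y>.15)&(Y<.6)&(X>.3),W,n+" endboards")
    reg((abs(z-.012)<.005)&(Y>.15)&(Y<.6)&(X>.35),W,n+" cratefloor")
    reg((abs(z-.050)<.005)&(Y>.15)&(Y<.6)&(X>.3),W,n+" sides")
    reg((hsv[...,2]<45)&(Y<-.15)&(Y>-.5)&(z>.17)&(z<.22)&(X>.2)&(X<.6),W,n+" handle")
    reg((hsv[...,0]<20)&(hsv[...,1]>110)&(z>.06)&(Y<-.1)&(Y>-.5)&(X>.4),W,n+" loaf")
a=cv2.resize(T["img"][120:270,335:475],None,fx=4,fy=4,interpolation=2);cv2.imwrite("pics/crop.png",a)
E
```

```text
top housing px [404. 231.] 2929 rect mm [ 411.6 -349.6] [149.9 229.6] 3.4 z med/max [0.1507 0.156 ]
top pan px [368. 182.] 2017 rect mm [ 527.7 -289.9] [388.8 165.1] 3.2 z med/max [0.0346 0.039 ]
top endboards px [134. 163.] 379 rect mm [597.6 465.3] [ 16.5 276.4] 87.1 z med/max [0.1607 0.165 ]
top endboards px [209. 168.] 362 rect mm [585.7 239.8] [ 14.9 275.6] 86.9 z med/max [0.1607 0.165 ]
top cratefloor px [177. 156.] 796 rect mm [665.  362.8] [189.8 120.2] 87.9 z med/max [0.0127 0.017 ]
top cratefloor px [175. 194.] 1613 rect mm [529.2 368.9] [190.4 121.4] 87.0 z med/max [0.0127 0.017 ]
top sides px [183. 133.] 152 rect mm [725.9 344.7] [172.2  12.8] 86.9 z med/max [0.0501 0.055 ]
top sides px [180. 157.] 88 rect mm [646.6 350. ] [119.2  19.6] 85.9 z med/max [0.0511 0.055 ]
top sides px [176. 172.] 171 rect mm [594.1 363.2] [193.4  14.5] 87.4 z med/max [0.0506 0.0549]
top sides px [159. 212.] 74 rect mm [461.2 410.1] [94.2 10.2] 86.4 z med/max [0.05  0.055]
top sides px [190. 215.] 87 rect mm [455.8 305.1] [108.3  10.6] 87.0 z med/max [0.0497 0.0548]
top sides px [233. 254.] 187
[... 1733 characters left out ...]
[0.0118 0.0169]
side cratefloor px [219. 187.] 236 rect mm [528.3 290.6] [179.3 363.2] 46.1 z med/max [0.0122 0.017 ]
side sides px [323.  50.] 231 rect mm [1286.5  376.4] [444.8  16. ] 89.8 z med/max [0.05   0.0548]
side sides px [205. 161.] 737 rect mm [591.6 352.6] [239.4 280.4] 87.3 z med/max [0.0495 0.055 ]
side sides px [218. 143.] 100 rect mm [645.3 380.4] [112.2  17.5] 85.6 z med/max [0.0504 0.055 ]
side sides px [207. 246.] 217 rect mm [336.5 169.6] [39.4 73.1] 88.8 z med/max [0.0489 0.0539]
side handle px [395. 294.] 123 rect mm [ 402.1 -297.2] [ 3.5 53.2] 4.2 z med/max [0.184  0.1961]
side loaf px [412. 227.] 1054 rect mm [ 596.2 -273.8] [ 63.2 142.2] 7.6 z med/max [0.1877 0.2247]
```

View pics/crop.png

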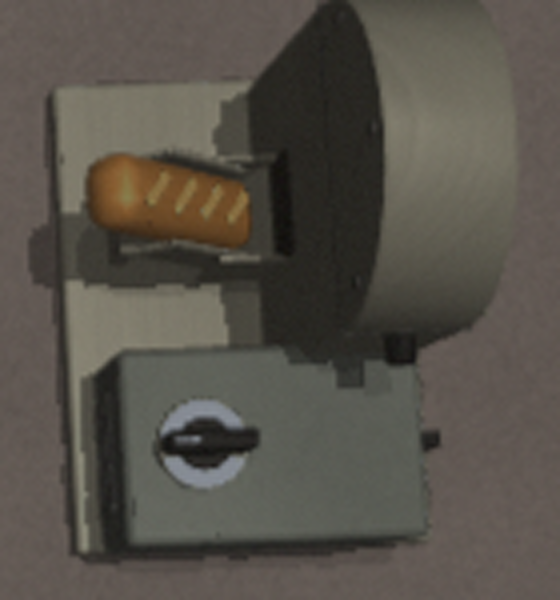

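Every point fits the text: housing top 0.150, crate end boards 0.160, handle top 0.197, loaf top 0.23. Slicer yaw is about -86.5°, with the isolator at (0.4085, -0.2945). The loaf's upper part is near (0.59, -0.24). The crate's empty place is at (0.525, 0.356), and the crate yaw is about -3°. I start moving: an arc first, with lift.

```bash
cat >> h.py <<'E'
from scipy.spatial.transform import Rotation as Ro
def delta(p,rpy_deg,grasp=True):
    """shift (tool axes, 30 mm units) and turn (10 deg units) from now to grasp-point target"""
    o=ctrl.get_obs(); R=Ro.from_euler("xyz",o["eef_rot"]); G=Ro.from_euler("xyz",rpy_deg,degrees=True)
    t=np.array(p,float)
    if grasp: t=t-G.apply([0,0,ctrl.pinch_z])
    print("t",round(o["time_s"],2),"tcp",np.round(o["ee_pos"],4),"rpy",np.round(np.degrees(o["eef_rot"]),1),"q",np.round(o["qpos"],2))
    print("F",np.round(o["force"],1),"w",np.round(o["grip_width"],4),"gf",np.round(o["grip_force"],1))
    print("shift",np.round(R.inv().apply(t-o["ee_pos"])/.03,2),"turn",np.round(np.degrees((R.inv()*G).as_rotvec())/10,2))
E
R1="1"; python3 -m inch '1 -1 -.88 -.32 0 0 0;1 -1 -.88 -.32 0 0 0;1 -1 -.88 -.32 0 0 0;1 -1 -.88 -.32 0 0 0;1 -1 -.88 -.32 0 0 0;1 -1 -.88 -.32 0 0 0;1 -1 -.88 -.32 0 0 0;1 -1 -.88 -.32 0 0 0;1 -1 -.88 -.32 0 0 0;1 -1 -.88 -.32 0 0 0'
python3 -c "
from h import *
delta([.4085,-.2945,.27],[180,0,93.5])"
```

```text
time_s: 1.35
ee_pos: [0.3563, 0.2114, 0.3016]
eef_rot: [-3.141, -0.0, 2.919]
force: [1.1, 0.2, -0.8]
grip_width: 0.0939
grip_force: 0.0
t 1.35 tcp [0.3563 0.2114 0.3016] rpy [-180.    -0.   167.2] q [ 0.45 -0.07  1.71  0.    1.5  -0.9 ]
F [ 1.1  0.2 -0.8] w 0.0939 gf 0.0
shift [ -5.42 -16.06   1.68] turn [-0.   -0.    7.37]
```

```bash
python3 -m inch '1 -.34 -1 0 0 0 0;1 -.34 -1 0 0 0 0;1 -.34 -1 0 0 0 0;1 -.34 -1 0 0 0 0;1 -.34 -1 0 0 0 0;1 -.34 -1 0 0 0 0;1 -.34 -1 0 0 0 0;1 -.34 -1 0 0 0 0;1 -.34 -1 0 0 0 0;1 -.34 -1 0 0 0 0' >/dev/null
python3 -m inch '1 -.34 -1 0 0 0 0;1 -.34 -1 0 0 0 0;1 -.34 -1 0 0 0 0;1 -.34 -1 0 0 0 0;1 -.34 -1 0 0 0 0' >/dev/null
python3 -m inch '1 0 0 0 0 0 1;1 0 0 0 0 0 1;1 0 0 0 0 0 1;1 0 0 0 0 0 1;1 0 0 0 0 0 1;1 0 0 0 0 0 1;1 0 0 0 0 0 1;1 0 0 0 0 0 .36;1 0 0 0 0 0 0'>/dev/null
python3 -c "
from h import *
delta([.4085,-.2945,.188],[180,0,93.5])"
```

```text
t 4.35 tcp [ 0.4055 -0.26    0.3012] rpy [-180.    -0.    93.7] q [-0.65  0.09  1.55  0.    1.5  -0.71]
F [-0.3  0.6  0.6] w 0.0945 gf 0.0
shift [-1.16  0.03  4.4 ] turn [-0.   -0.    0.02]
```

```bash
python3 -m inch '1 -.58 0 0 0 0 0;1 -.58 0 0 0 0 0;0 0 0 1 0 0 0;0 0 0 1 0 0 0;0 0 0 .9 0 0 0;0 0 0 .8 0 0 0;0 0 0 .7 0 0 0;0 0 0 0 0 0 0'  >/dev/null
python3 - <<'E'
from h import *
delta([.4085,-.2945,.188],[180,0,93.5])
c=camera("side");cv2.imwrite("pics/iso.png",cv2.resize(c["img"][180:400,300:560],None,fx=2.5,fy=2.5))
E
```

```text
t 5.35 tcp [ 0.4072 -0.2953  0.1681] rpy [-1.799e+02 -1.000e-01  9.360e+01] q [-0.7   0.23  1.7  -0.    1.22 -0.76]
F [ 0.5 -0.2  0.6] w 0.047 gf 0.0
shift [ 0.02  0.04 -0.04] turn [-0.01 -0.01  0.01]
```

View pics/iso.png

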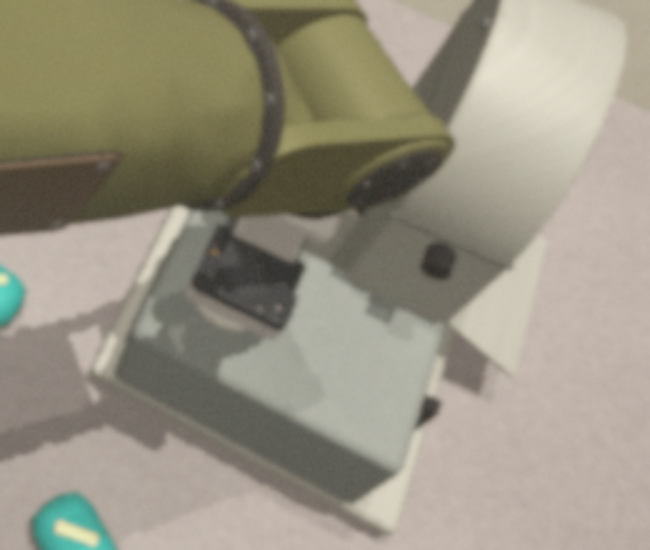

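Fingers straddle the bar at the dial (crop 260,280), with no contact force. Grip and turn.

```bash
python3 -m inch '-1 0 0 0 0 0 0;-1 0 0 0 0 0 0;-1 0 0 0 0 0 0;-1 0 0 0 0 0 0;-1 0 0 0 0 0 0' 45
python3 -m inch '-1 0 0 0 0 0 -1;-1 0 0 0 0 0 -1;-1 0 0 0 0 0 -1;-1 0 0 0 0 0 -1;-1 0 0 0 0 0 -1;-1 0 0 0 0 0 -1;-1 0 0 0 0 0 -1;-1 0 0 0 0 0 -1;-1 0 0 0 0 0 -.8;-1 0 0 0 0 0 0'
```

```text
time_s: 6.02
ee_pos: [0.409, -0.2948, 0.1699]
eef_rot: [3.139, 0.001, 1.634]
force: [9.9, 0.3, -3.1]
grip_width: 0.0155
grip_force: 45.0
time_s: 7.28
ee_pos: [0.4077, -0.2962, 0.1699]
eef_rot: [-3.138, 0.0, -3.111]
force: [-2.3, -11.3, -1.4]
grip_width: 0.0158
grip_force: 45.1
```

```bash
python3 -m inch '0 0 0 0 0 0 0;0 0 0 0 0 0 0;0 0 0 0 0 0 0;0 0 0 -1 0 0 0;0 0 0 -1 0 0 0;0 0 0 -1 0 0 0;1 0 0 -1 0 0 0;1 0 0 -.7 0 0 0;1 0 0 0 0 0 1' >/dev/null
python3 -m inch '1 0 0 0 0 0 1;1 0 0 0 0 0 1;1 0 0 0 0 0 1;1 0 0 0 0 0 1;1 0 0 0 0 0 1;1 0 0 0 0 0 1;1 0 0 0 0 0 1;1 0 0 0 0 0 .8;1 0 0 0 0 0 0'>/dev/null
python3 - <<'E'
from h import *
delta([.59,-.24,.29],[180,0,93.5])
for n in("top","side"):
    c=camera(n);W=pts(c);h=cv2.cvtColor(c["img"],cv2.COLOR_BGR2HSV)
    X,Y,z=W[...,0],W[...,1],W[...,2]
    m=(h[...,2]<60)&(X>.36)&(X<.46)&(Y>-.35)&(Y<-.25)&(z>.185)&(z<.205)
    if m.sum()>5: r=cv2.minAreaRect((W[m][:,:2]*1000).astype(np.float32));print(n,"handle",m.sum(),r)
    m=(h[...,0]<20)&(h[...,1]>110)&(z>.06)&(z<.26)&(Y<-.1)&(Y>-.5)&(X>.5)
    p=W[m]
    for lo in np.arange(-.34,-.18,.02):
        q=p[(p[:,1]>lo)&(p[:,1]<lo+.02)]
        if len(q)>5: print(n,round(lo+.01,2),len(q),"x",np.round(np.percentile(q[:,0],[2,98]),4),"zmax",np.round(np.percentile(q[:,2],98),4))
cv2.imwrite("pics/side2.png",cv2.resize(c["img"][180:400,300:560],None,fx=2.5,fy=2.5))
E
```

```text
t 9.53 tcp [ 0.4078 -0.2947  0.3104] rpy [-180.    -0.    93.7] q [-0.7   0.13  1.48  0.    1.53 -0.76]
F [ 0.2 -0.2  0.2] w 0.094 gf 0.0
shift [1.43 6.18 1.31] turn [-0.   -0.    0.02]
top -0.33 75 x [0.5691 0.6178] zmax 0.1436
top -0.31 81 x [0.5675 0.6179] zmax 0.1594
top -0.29 87 x [0.5658 0.6152] zmax 0.1811
top -0.27 96 x [0.563  0.6142] zmax 0.1987
top -0.25 99 x [0.5622 0.6124] zmax 0.2207
top -0.23 116 x [0.5611 0.6104] zmax 0.2256
top -0.21 105 x [0.5639 0.6087] zmax 0.2241
side handle 66 ((396.3929443359375, -295.0954895019531), (44.40180969238281, 15.490682601928711), 2.809582233428955)
side -0.27 6 x [0.565  0.5684] zmax 0.1846
side -0.25 147 x [0.5619 0.5831] zmax 0.2069
side -0.23 54 x [0.5605 0.5679] zmax 0.2051
```

View pics/side2.png

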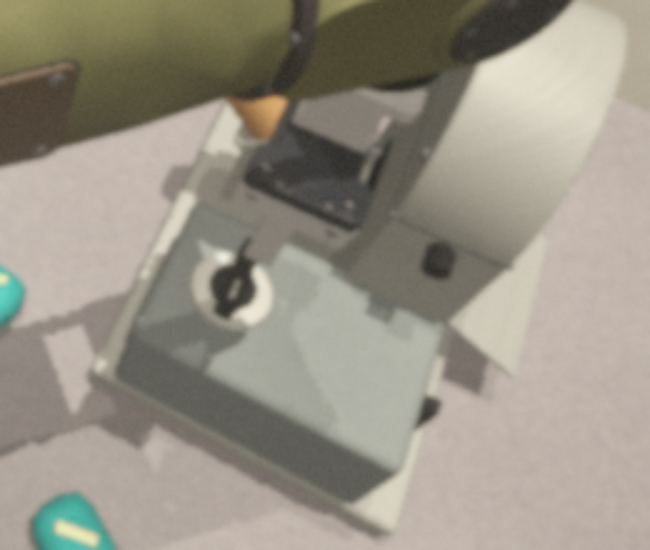

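Isolator bar (crop 233,285) now lies across the chute, so it is OFF. The loaf is undisturbed, its axis at x≈0.587 near y=-0.23, in line with the chute. Next I go to its free upper end.

```bash
python3 -m inch '1 .2 1 0 0 0 0;1 .2 1 0 0 0 0;1 .2 1 0 0 0 0;1 .2 1 0 0 0 0;1 .2 1 0 0 0 0;1 .2 1 0 0 0 0;1 0 0 0 0 .75 0;1 0 0 0 0 .75 0;1 0 0 0 0 0 0' >/dev/null
python3 -c "
from h import *
delta([.587,-.258,.275],[180,-15,93.5])
delta([.587,-.235,.188],[180,-15,93.5])"
```

```text
t 10.75 tcp [ 0.5849 -0.2489  0.3091] rpy [-179.9  -15.    93.6] q [-0.55  0.55  0.96  0.22  1.78 -0.58]
F [-0.   0.3 -0. ] w 0.0938 gf 0.0
shift [-0.59  0.05  1.64] turn [-0.01 -0.    0.01]
t 10.75 tcp [ 0.5849 -0.2489  0.3091] rpy [-179.9  -15.    93.6] q [-0.55  0.55  0.96  0.22  1.78 -0.58]
F [-0.   0.3 -0. ] w 0.0938 gf 0.0
shift [-0.61  0.1   4.64] turn [-0.01 -0.    0.01]
```

```bash
python3 -m inch '1 -.6 .1 0 0 0 0;1 0 0 1 0 0 0;1 0 0 1 0 0 0;1 0 0 1 0 0 0;1 0 0 .9 0 0 0;1 0 0 .74 0 0 0;1 0 0 0 0 0 0' 
python3 -m inch '-1 0 0 0 0 0 0;-1 0 0 0 0 0 0;-1 0 0 0 0 0 0;-1 0 0 0 0 0 0;-1 0 0 0 0 0 0;-1 0 0 0 0 0 0' 20
python3 - <<'E'
from h import *
delta([.587,-.235,.188],[180,-15,93.5])
c=camera("side");cv2.imwrite("pics/grip.png",cv2.resize(c["img"][180:400,300:560],None,fx=2.5,fy=2.5))
E
```

```text
time_s: 11.62
ee_pos: [0.5865, -0.2277, 0.1704]
eef_rot: [-3.14, -0.261, 1.637]
force: [0.7, -0.4, 1.5]
grip_width: 0.0939
grip_force: 0.0
time_s: 12.38
ee_pos: [0.5872, -0.2288, 0.1717]
eef_rot: [3.141, -0.261, 1.634]
force: [2.0, -0.0, 3.2]
grip_width: 0.0585
grip_force: 19.9
t 12.38 tcp [ 0.5872 -0.2288  0.1717] rpy [180.  -15.   93.6] q [-0.52  0.59  1.21  0.22  1.49 -0.62]
F [ 2.  -0.   3.2] w 0.0585 gf 19.9
shift [-0.06 -0.02  0.05] turn [0.   0.   0.01]
```

View pics/grip.png

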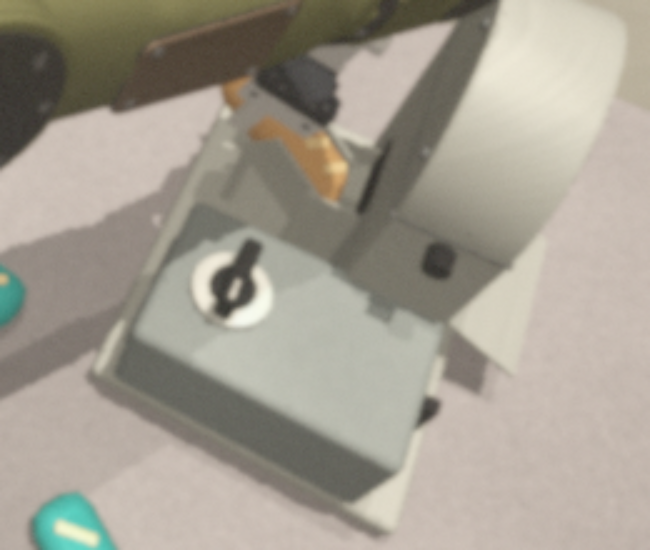

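Pads have the loaf's free end (crop 245,110), width 58.5 mm as expected, and the switch is off. I pull it out along the chute.

```bash
python3 -m inch '-1 .3 0 -.19 0 0 0;-1 .6 0 -.35 0 0 0;-1 .6 0 -.35 0 0 0;-1 .6 0 -.35 0 0 0'
python3 -m inch '-1 .6 0 -.36 0 0 0;-1 .6 0 -.36 0 0 0;-1 .6 0 -.36 0 0 0;-1 .6 0 -.36 0 0 0;-1 .6 0 -.36 0 0 0'
```

```text
time_s: 12.92
ee_pos: [0.5836, -0.1762, 0.2246]
eef_rot: [-3.142, -0.262, 1.635]
force: [-0.1, -0.4, -2.0]
grip_width: 0.0582
grip_force: 19.9
time_s: 13.55
ee_pos: [0.579, -0.1037, 0.3]
eef_rot: [-3.142, -0.262, 1.634]
force: [0.4, -0.1, -1.6]
grip_width: 0.0586
grip_force: 19.9
```

```bash
python3 -m inch '-1 .85 -.4 .23 0 0 0;-1 .85 -.4 .23 0 0 0;-1 .85 -.4 .23 0 0 0;-1 .85 -.4 .23 0 0 0;-1 .85 -.4 .23 0 0 0;-1 0 0 0 0 -.5 0;-1 0 0 0 0 -.5 0;-1 0 0 0 0 -.5 0;-1 0 0 0 0 0 0'
cat >> h.py <<'E'
def loafpts(box,n="top"):
    c=camera(n);W=pts(c);h=cv2.cvtColor(c["img"],cv2.COLOR_BGR2HSV)
    m=(h[...,0]<20)&(h[...,1]>110)
    for k in range(3): m&=(W[...,k]>box[k][0])&(W[...,k]<box[k][1])
    n,l,st,ce=cv2.connectedComponentsWithStats(m.astype(np.uint8))
    return c,W[m]
E
python3 - <<'E'
from h import *
delta([.52,.05,.2],[180,30,93.5])
for n in ("top","side"):
    c,p=loafpts([[.4,.62],[-.2,.2],[.05,.4]],n)
    for lo in np.arange(-.2,.2,.02):
        q=p[(p[:,1]>lo)&(p[:,1]<lo+.02)]
        if len(q)>5: print(n,round(lo+.01,2),len(q),"x",np.round(np.percentile(q[:,0],[2,98]),3),"z",np.round(np.percentile(q[:,2],[2,98]),3))
cv2.imwrite("pics/carry.png",c["img"])
E
```

```text
time_s: 14.68
ee_pos: [0.5107, 0.0246, 0.2992]
eef_rot: [3.141, -0.001, 1.636]
force: [-0.3, 0.0, -2.3]
grip_width: 0.0578
grip_force: 20.0
t 14.68 tcp [0.5107 0.0246 0.2992] rpy [180.   -0.   93.7] q [-0.02  0.16  1.48  0.    1.5  -0.09]
F [-0.3  0.  -2.3] w 0.0578 gf 20.0
shift [0.51 0.36 3.85] turn [ 0.01 -3.    0.02]
top -0.11 17 x [0.5   0.531] z [0.262 0.271]
top -0.09 101 x [0.49 0.54] z [0.262 0.286]
top -0.07 122 x [0.488 0.54 ] z [0.261 0.297]
top -0.05 95 x [0.486 0.538] z [0.278 0.309]
top -0.03 14 x [0.489 0.522] z [0.314 0.325]
top -0.01 20 x [0.486 0.521] z [0.307 0.328]
side -0.11 29 x [0.497 0.526] z [0.249 0.268]
side -0.09 199 x [0.489 0.537] z [0.251 0.282]
side -0.07 211 x [0.487 0.537] z [0.259 0.296]
side -0.05 198 x [0.486 0.531] z [0.269 0.308]
side -0.03 229 x [0.484 0.53 ] z [0.281 0.318]
side -0.01 251 x [0.483 0.532] z [0.294 0.333]
side 0.01 187 x [0.482 0.529] z [0.305 0.343]
side 0.03 9 x [0.508 0.539] z [0.33  0.346]
```

View pics/carry.png

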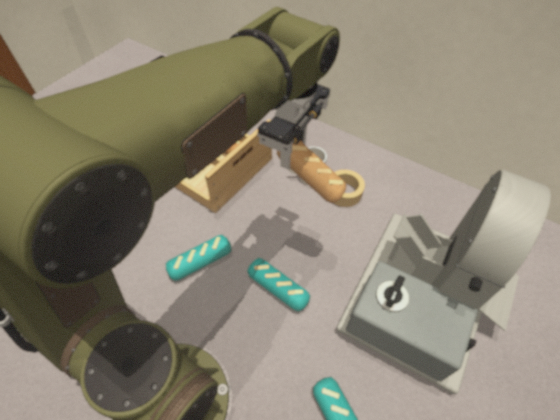

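The loaf is held firmly at (318,175), tilted 30° with no slip and nothing else disturbed. I level it out next, then lower it onto the clear counter for a regrasp.

```bash
python3 -m inch '-1 0 0 0 0 -.6 0;-1 0 0 0 0 -.6 0;-1 0 0 0 0 -.6 0;-1 0 0 0 0 -.6 0;-1 0 0 0 0 -.6 0;-1 0 0 0 0 0 0'
python3 - <<'E'
from h import *
delta([.515,.04,.035],[180,30,93.5])
for n in ("top","side"):
    c,p=loafpts([[.4,.62],[-.2,.2],[.05,.4]],n)
    for lo in np.arange(-.2,.2,.02):
        q=p[(p[:,1]>lo)&(p[:,1]<lo+.02)]
        if len(q)>5: print(n,round(lo+.01,2),len(q),"x",np.round(np.percentile(q[:,0],[2,98]),3),"z",np.round(np.percentile(q[:,2],[2,98]),3))
E
```

```text
time_s: 15.52
ee_pos: [0.5106, 0.0238, 0.2978]
eef_rot: [-3.139, 0.522, 1.636]
force: [0.1, 0.1, -2.0]
grip_width: 0.0577
grip_force: 20.0
t 15.53 tcp [0.5106 0.0238 0.2978] rpy [-179.8   29.9   93.7] q [ 0.24  0.21  1.5  -0.51  1.53  0.22]
F [ 0.1  0.1 -2. ] w 0.0577 gf 20.0
shift [4.82 0.2  7.96] turn [-0.   -0.01  0.02]
top -0.11 60 x [0.494 0.537] z [0.319 0.336]
top -0.09 125 x [0.489 0.541] z [0.318 0.342]
top -0.07 125 x [0.488 0.541] z [0.317 0.343]
top -0.05 125 x [0.486 0.537] z [0.314 0.343]
top -0.03 116 x [0.485 0.537] z [0.318 0.344]
top -0.01 98 x [0.484 0.536] z [0.318 0.344]
top 0.01 116 x [0.482 0.536] z [0.317 0.346]
top 0.03 93 x [0.482 0.537] z [0.321 0.344]
top 0.05 84 x [0.484 0.537] z [0.324 0.344]
top 0.07 8 x [0.498 0.516] z [0.324 0.331]
side -0.11 141 x [0.493 0.531] z [0.306 0.334]
side -0.09 173 x [0.488 0.534] z [0.302 0.336]
side -0.07 160 x [0.487 0.534] z [0.305 0.339]
side -0.05 135 x [0.485 0.531] z [0.309 0.339]
side -0.03 167 x [0.484 0.53 ] z [0.307 0.341]
side -0.01 148 x [0.483 0.514] z [0.308 0.34 ]
side 0.01 184 x [0.482 0.529] z [0.311 0.342]
side 0.03 104 x [0.483 0.534] z [0.323 0.341]
side 0.05 68 x [0.491 0.54 ] z [0.328 0.342]
side 0.09 8 x [0.536 0.539] z [0.385 0.398]
```

```bash
python3 -m inch '-1 .5 0 .866 0 0 0;-1 .5 0 .866 0 0 0;-1 .5 0 .866 0 0 0;-1 .5 0 .866 0 0 0;-1 .5 0 .866 0 0 0;-1 .5 0 .866 0 0 0;-1 .5 0 .866 0 0 0;-1 .4 0 .693 0 0 0;-1 .25 0 .433 0 0 0;-1 0 0 0 0 0 0'
python3 -m inch '-1 .15 0 .26 0 0 0;-1 .1 0 .17 0 0 0;-1 0 0 0 0 0 0'
python3 - <<'E'
from h import *
for n in ("top","side"):
    c,p=loafpts([[.4,.62],[-.2,.2],[.02,.4]],n)
    for lo in np.arange(-.2,.2,.04):
        q=p[(p[:,1]>lo)&(p[:,1]<lo+.04)]
        if len(q)>5: print(n,round(lo+.02,2),len(q),"z",np.round(np.percentile(q[:,2],[2,98]),3))
E
```

```text
time_s: 16.88
ee_pos: [0.5107, 0.0228, 0.0494]
eef_rot: [-3.14, 0.523, 1.634]
force: [0.5, -0.4, -2.4]
grip_width: 0.0582
grip_force: 20.0
time_s: 17.25
ee_pos: [0.5107, 0.0234, 0.0346]
eef_rot: [-3.141, 0.524, 1.634]
force: [0.1, -0.4, -2.3]
grip_width: 0.058
grip_force: 20.0
top -0.1 133 z [0.051 0.08 ]
top -0.06 166 z [0.052 0.081]
top -0.02 161 z [0.054 0.081]
top 0.02 134 z [0.059 0.083]
top 0.06 69 z [0.056 0.156]
top 0.1 10 z [0.133 0.269]
side -0.1 142 z [0.045 0.071]
side -0.06 141 z [0.05  0.078]
side -0.02 140 z [0.048 0.079]
side 0.02 143 z [0.052 0.079]
side 0.06 86 z [0.065 0.154]
```

```bash
python3 -m inch '-1 .2 0 .346 0 0 0;-1 .15 0 .26 0 0 0;-1 .05 0 .087 0 0 0;-1 0 0 0 0 0 0'
python3 -m inch '-1 .03 0 .052 0 0 0;-1 .03 0 .052 0 0 0;-1 0 0 0 0 0 0'
```

```text
time_s: 17.85
ee_pos: [0.5107, 0.0233, 0.0105]
eef_rot: [-3.141, 0.524, 1.635]
force: [-0.0, -0.1, -2.0]
grip_width: 0.0584
grip_force: 20.0
time_s: 18.23
ee_pos: [0.5111, 0.0235, 0.0074]
eef_rot: [3.141, 0.524, 1.634]
force: [1.2, 1.4, 1.0]
grip_width: 0.0578
grip_force: 20.0
```

Contact: the wrist load has gone from -2 N to +1 N. Release and back off along the tool.

```bash
python3 -m inch '0.9 0 0 0 0 0 0;0.9 0 0 0 0 0 0;0.9 0 0 0 0 0 0;0.9 0 0 -.5 0 0 0;0.9 0 0 -1 0 0 0;0.9 0 0 -1 0 0 0;0.9 0 0 -1 0 0 0;0.9 0 0 -1 0 0 0;.9 0 0 0 0 .9 0;.9 0 0 0 0 .9 0'
python3 -m inch '1 0 0 0 0 .9 0;1 0 0 0 0 .3 0;1 0 0 0 0 0 0'
python3 - <<'E'
from h import *
P=[]
for n in ("top","side"):
    c,p=loafpts([[.4,.62],[-.2,.2],[.015,.08]],n)
    r=cv2.minAreaRect((p[:,:2]*1000).astype(np.float32));print(n,len(p),r,np.percentile(p[:,2],98)); np.set_printoptions(suppress=True)
cv2.imwrite("pics/laid.png",c["img"])
delta([.511,-.028,.026],[180,0,93.5])
E
```

```text
time_s: 19.48
ee_pos: [0.5068, 0.0921, 0.1256]
eef_rot: [3.139, 0.204, 1.636]
force: [-0.1, -0.0, -0.6]
grip_width: 0.0895
grip_force: 0.0
time_s: 19.85
ee_pos: [0.5067, 0.0904, 0.125]
eef_rot: [3.141, 0.0, 1.634]
force: [-0.2, 0.0, -0.2]
grip_width: 0.0945
grip_force: 0.0
top 586 ((511.60980224609375, -25.124900817871094), (55.56862258911133, 170.00636291503906), 2.3421788215637207) 0.05582181660631909
side 671 ((507.9077453613281, -24.625411987304688), (50.009727478027344, 171.46096801757812), 3.415395498275757) 0.050194904371482225
t 19.95 tcp [0.5065 0.091  0.1245] rpy [180.    0.1  93.7] q [ 0.11  0.31  1.71 -0.    1.12  0.04]
F [-0.2 -0.5 -0.4] w 0.0938 gf 0.0
shift [-3.97 -0.1   3.91] turn [0.   0.01 0.02]
```

View pics/laid.png

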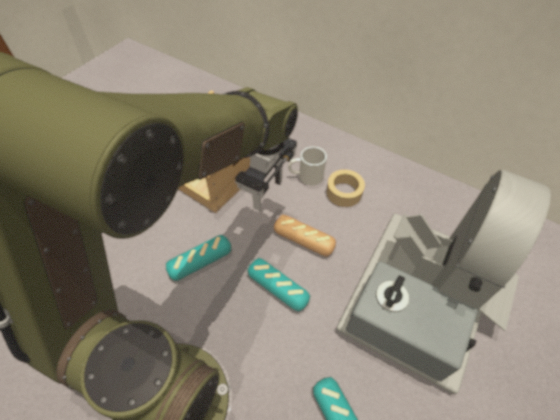

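The loaf lies flat, crust up, at (306,235), centre (0.511, -0.025), angle about 3°. I regrasp it at its middle.

```bash
python3 -m inch '1 -1 .1 0 0 0 0;1 -1 0 0 0 0 0;1 -1 0 0 0 0 0;1 -.88 0 0 0 0 0;1 0 0 1 0 0 0;1 0 0 1 0 0 0;1 0 0 1 0 0 0;1 0 0 .8 0 0 0;1 0 0 0 0 0 0' 
python3 -m inch '-1 0 0 0 0 0 0;-1 0 0 0 0 0 0;-1 0 0 0 0 0 0;-1 0 0 0 0 0 0;-1 0 0 0 0 0 0;-1 0 0 0 0 0 0' 20
python3 -m inch '-1 0 0 -.5 0 0 0;-1 0 0 -.9 0 0 0;-1 0 0 -1 0 0 0;-1 0 0 -1 0 0 0;-1 0 0 -1 0 0 0;-1 0 0 -1 0 0 0;-1 0 0 -1 0 0 0;-1 0 0 -1 0 0 0;-1 0 0 0 0 0 0'
python3 -c "
from h import *
delta([.525,.356,.25],[180,0,87])"
```

```text
time_s: 21.08
ee_pos: [0.516, -0.0245, 0.0089]
eef_rot: [-3.138, 0.0, 1.636]
force: [-0.3, 0.3, 1.1]
grip_width: 0.094
grip_force: 0.0
time_s: 21.82
ee_pos: [0.5168, -0.0253, 0.0104]
eef_rot: [-3.141, 0.0, 1.634]
force: [-4.2, 0.4, 6.0]
grip_width: 0.0579
grip_force: 20.0
time_s: 22.95
ee_pos: [0.5175, -0.0253, 0.2343]
eef_rot: [3.137, 0.001, 1.634]
force: [0.1, -1.0, -3.4]
grip_width: 0.058
grip_force: 20.0
t 22.95 tcp [ 0.5175 -0.0253  0.2343] rpy [179.8   0.   93.6] q [-0.12  0.2   1.57  0.    1.36 -0.18]
F [ 0.1 -1.  -3.4] w 0.058 gf 20.0
shift [12.67  1.05  0.1 ] turn [0.02 0.   0.66]
```

```bash
python3 -m inch '-1 .5 .05 0 0 0 0;-1 1 .08 0 0 0 0;-1 1 .08 0 0 0 0;-1 1 .08 0 0 0 0;-1 1 .08 0 0 0 0;-1 1 .08 0 0 0 0;-1 1 .08 0 0 0 0;-1 1 .08 0 0 0 0;-1 1 .08 0 0 0 0;-1 1 .08 0 0 0 0' >/dev/null
python3 -m inch '-1 1 .08 0 0 0 0;-1 1 .08 0 0 0 0;-1 1 .08 0 0 0 0;-1 .2 .08 0 0 0 .33;-1 0 0 0 0 0 .33;-1 0 0 0 0 0 0' >/dev/null
python3 - <<'E'
from h import *
delta([.525,.356,.25],[180,0,87])
for n in ("top","side"):
    c,p=loafpts([[.45,.6],[.2,.5],[.225,.29]],n)
    if len(p)>20:print(n,len(p),cv2.minAreaRect((p[:,:2]*1000).astype(np.float32)),np.percentile(p[:,2],[2,98]))
c=camera("top");a=c["img"][80:250,90:270];cv2.imwrite("pics/over.png",cv2.resize(a,None,fx=3,fy=3))
W=pts(c);z=W[...,2];m=(abs(z-.16)<.005)&(W[...,1]>.2)&(W[...,1]<.5)&(W[...,0]>.4)
for s in(m&(W[...,1]>.35),m&(W[...,1]<.35)):
    if s.sum()>50: print(cv2.minAreaRect((W[s][:,:2]*1000).astype(np.float32)))
E
```

```text
t 24.95 tcp [0.5245 0.3576 0.2304] rpy [-1.799e+02  1.000e-01  8.710e+01] q [0.54 0.48 1.22 0.   1.45 0.59]
F [-0.7 -0.  -1.8] w 0.0576 gf 20.0
shift [-0.05  0.02 -0.03] turn [-0.01  0.01  0.01]
top 287 ((524.6280517578125, 351.975830078125), (163.31735229492188, 58.174591064453125), 85.69921875) [0.24340332 0.27440455]
side 873 ((522.2081298828125, 347.2923583984375), (153.39218139648438, 60.64605712890625), 87.63142395019531) [0.22998421 0.2715719 ]
((598.3292236328125, 465.20947265625), (15.732616424560547, 276.93634033203125), 87.24048614501953)
((585.5079345703125, 239.65243530273438), (15.78394603729248, 275.1226501464844), 87.18656158447266)
```

View pics/over.png

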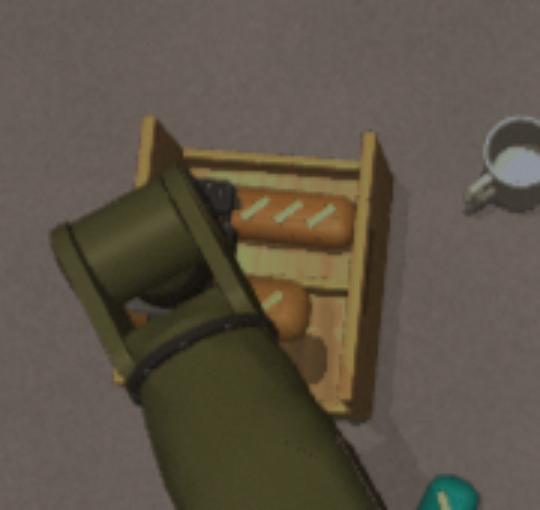

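Top view: the held loaf is aligned over the empty compartment (crop 285,305), and the other loaf (295,215) is untouched. Before lowering I check how low the wrist hangs relative to the end boards.

```bash
python3 - <<'E'
from h import *
o=ctrl.get_obs()
for n in("side","top"):
    c=camera(n);W=pts(c);h=cv2.cvtColor(c["img"],cv2.COLOR_BGR2HSV)
    p=W[(W[...,2]>.25)&(W[...,0]>.2)&(W[...,0]<.9)&(W[...,1]>.1)&(W[...,1]<.7)&(np.hypot(W[...,0],W[...,1])>.4)]
    d=p-o["ee_pos"]
    for lo in np.arange(0,.5,.04):
        q=d[(d[:,2]>lo)&(d[:,2]<lo+.04)]
        if len(q)>15:print(n,"h",round(lo+.02,2),len(q),"x",np.round(np.percentile(q[:,0],[1,99]),3),"y",np.round(np.percentile(q[:,1],[1,99]),3))
E
```

```text
side h 0.02 793 x [-0.043  0.036] y [-0.084  0.057]
side h 0.06 278 x [-0.044  0.038] y [-0.057  0.02 ]
side h 0.1 470 x [-0.083  0.075] y [-0.036  0.024]
side h 0.14 832 x [-0.086  0.085] y [-0.036  0.026]
side h 0.18 175 x [-0.033  0.024] y [-0.036 -0.014]
side h 0.26 416 x [-0.112  0.048] y [-0.133 -0.038]
side h 0.3 1590 x [-0.164  0.04 ] y [-0.175  0.037]
side h 0.34 1408 x [-0.19  -0.071] y [-0.175 -0.027]
side h 0.38 448 x [-0.225 -0.162] y [-0.155 -0.08 ]
top h 0.02 258 x [-0.031  0.024] y [-0.086  0.076]
top h 0.06 41 x [-0.024  0.011] y [-0.077  0.025]
top h 0.1 38 x [-0.034  0.076] y [-0.038  0.034]
top h 0.14 128 x [-0.029  0.088] y [-0.038  0.025]
top h 0.18 117 x [-0.041 -0.002] y [-0.036  0.032]
top h 0.22 129 x [-0.035 -0.005] y [-0.036  0.017]
top h 0.26 181 x [-0.074  0.046] y [-0.109  0.019]
top h 0.3 2186 x [-0.135  0.046] y [-0.137  0.053]
top h 0.34 2643 x [-0.235 -0.057] y [-0.169 -0.016]
top h 0.38 817 x [-0.229 -0.154] y [-0.156 -0.074]
```

Arm links stay over 0.24 m above the TCP, so the boards are clear. Lowering.

```bash
python3 -m inch '-1 0 0 .5 0 0 0;-1 0 0 1 0 0 0;-1 0 0 1 0 0 0;-1 0 0 1 0 0 0;-1 0 0 1 0 0 0;-1 0 0 .8 0 0 0;-1 0 0 .6 0 0 0;-1 0 0 .4 0 0 0;-1 0 0 .2 0 0 0;-1 0 0 0 0 0 0'
python3 -m inch '-1 0 0 .1 0 0 0;-1 0 0 .1 0 0 0;-1 0 0 .08 0 0 0;-1 0 0 0 0 0 0'
```

```text
time_s: 26.45
ee_pos: [0.5255, 0.3571, 0.0372]
eef_rot: [3.141, -0.0, 1.519]
force: [0.5, 0.4, -2.1]
grip_width: 0.0582
grip_force: 20.0
time_s: 26.95
ee_pos: [0.5253, 0.357, 0.0285]
eef_rot: [-3.141, 0.0, 1.519]
force: [0.4, -0.5, -1.8]
grip_width: 0.0579
grip_force: 20.0
```

```bash
python3 -m inch '-1 0 0 .08 0 0 0;-1 0 0 .06 0 0 0;-1 0 0 0 0 0 0'
python3 -m inch '-1 0 0 .05 0 0 0;-1 0 0 0 0 0 0'
```

```text
time_s: 27.32
ee_pos: [0.5253, 0.357, 0.0243]
eef_rot: [-3.141, 0.0, 1.519]
force: [0.0, 0.2, -2.9]
grip_width: 0.0578
grip_force: 20.0
time_s: 27.58
ee_pos: [0.5253, 0.357, 0.0229]
eef_rot: [-3.141, 0.0, 1.519]
force: [0.5, -0.4, -2.9]
grip_width: 0.0582
grip_force: 20.0
```

```bash
python3 -m inch '-1 0 0 .05 0 0 0;-1 0 0 0 0 0 0'
python3 -m inch '-1 0 0 .03 0 0 0;-1 0 0 0 0 0 0'
```

```text
time_s: 27.82
ee_pos: [0.5255, 0.3571, 0.0224]
eef_rot: [3.141, -0.0, 1.519]
force: [-3.2, -1.5, 7.0]
grip_width: 0.058
grip_force: 20.0
time_s: 28.08
ee_pos: [0.5255, 0.3571, 0.0224]
eef_rot: [3.141, -0.0, 1.519]
force: [-7.4, -5.5, 16.5]
grip_width: 0.0572
grip_force: 20.0
```

```bash
python3 -m inch '-1 0 0 -.06 0 0 0;-1 0 0 0 0 0 0'
python3 -m inch '0.6 0 0 0 0 0 0;.6 0 0 0 0 0 0;.6 0 0 0 0 0 0;.6 0 0 0 0 0 0;.6 0 0 -.4 0 0 0;.6 0 0 -1 0 0 0;.6 0 0 -1 0 0 0;.6 0 0 -1 0 0 0;.6 0 0 -1 0 0 0;.6 0 0 -1 0 0 0' 
python3 -m inch '.6 0 0 -1 0 0 0;.6 0 0 -1 0 0 0;.6 -1 -1 0 0 0 0;.6 -1 -1 0 0 0 0;.6 -1 -1 0 0 0 0;.6 -1 -1 0 0 0 0;.6 -1 -1 0 0 0 0;.6 -1 -1 0 0 0 0;.6 -1 0 0 0 0 0;.6 0 0 0 0 0 0'
python3 - <<'E'
from h import *
for n in ("top","side"):
    c,p=loafpts([[.46,.59],[.2,.5],[.02,.08]],n)
    h=cv2.minAreaRect((p[:,:2]*1000).astype(np.float32));print(n,len(p),h,np.percentile(p[:,2],[2,98]))
    cv2.imwrite(f"pics/end_{n}.png",c["img"])
E
```

```text
time_s: 28.32
ee_pos: [0.5254, 0.3571, 0.0224]
eef_rot: [3.141, -0.0, 1.519]
force: [-1.2, 0.0, 1.2]
grip_width: 0.0578
grip_force: 20.0
time_s: 29.58
ee_pos: [0.5253, 0.357, 0.1864]
eef_rot: [3.141, -0.001, 1.519]
force: [0.1, -0.4, 1.2]
grip_width: 0.0754
grip_force: 0.0
time_s: 30.82
ee_pos: [0.3346, 0.1557, 0.2455]
eef_rot: [3.139, -0.001, 1.517]
force: [0.4, 0.7, 0.6]
grip_width: 0.0751
grip_force: 0.0
top 1184 ((524.9696655273438, 353.871337890625), (242.32737731933594, 129.8236541748047), 89.96636962890625) [0.02186987 0.07553846]
side 602 ((540.5846557617188, 304.68597412109375), (162.8531494140625, 127.05023956298828), 76.60846710205078) [0.02237745 0.07859865]
```

View pics/end_top.png

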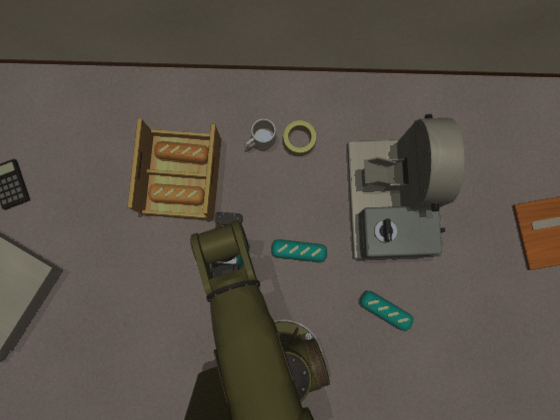

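The loaf lies flat, crust up, in the empty compartment at (177,194). The other loaf (182,152), mug (263,132) and tape (299,137) are unmoved. The isolator is OFF at (386,231), the chute is empty and the arm is clear, so I hand in.

```bash
python3 -c "
from station import ticket
print(ticket.hand_in())"
```

```text
the job is handed in; nothing more can be done
None
```

The slicer was switched off first, then the baguette was laid flat, crust up, in the crate's empty compartment with nothing else moved, and the job was handed in at about 31 s.

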